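Roll the capped sample tubes up the rack behind their spring catches

ROBOT

A 6-joint arm with a two-finger parallel gripper is mounted at the origin on a cart in front of the work surface, level with it; the furniture and walls round the work are solid. World frame = base frame: x ahead of the robot, y to its left, z up, the work surface at z = 0. Lengths are in mm, angles in rad, forces in N, time in s.
With the tool pointing down it reaches from about 300 to 875 mm from the base axis. Payload 6.4 kg.
Tool frame: the origin (TCP) lies midway between the tips of the shut fingers; the grasp point (between the pads) lies behind it (hold_point_z is the z of the grasp point in the tool frame, in mm); z points along the fingers, y is the line along which they close (so a half turn about z gives the same grasp; the last joint's range is limited). The gripper opens to 88 mm and grips with 3 to 60 N. Pads are 18 mm wide; open, the fingers measure 123 mm over their backs; the gripper's body (75 mm by 187 mm) begins 45 mm behind the grasp point.
Start: joints at [-1.44, 0.181, 1.607, -0, 1.354, -0.206], TCP at [190.036, -542.704, 238.714] pointing down, gripper open.
Joint ranges: [-2.99, 2.99], [-0.89, 2.07], [0.3, 2.58], [-1.14, 4.28], [0, 2.63], [-3.12, 3.12]. Speed limits (rad/s): [2.57, 2.57, 3.01, 3.14, 3.14, 3.14].

INTERFACE

Orientations are given as [roll, pitch, yaw] about the fixed x, y, z axes, in that order (R = Rz(yaw) Ry(pitch) Rx(roll)).
In Python, from cell import * gives the robot as it stands.
- The arm moves only by the tool step_arm, never from a script. Its argument "series" is a list of rows, each an object with "hand": the opening, from 0 (shut) to 1 (fully open); "delta_pos": the shift along the tool's x, y, z as a fraction of full scale, a list of three; "roll": the turn about the tool's z as a fraction of full scale. A call has 1 to 20 rows; each row is the pose to reach, as a shift and turn from the pose commanded when the call began, along the tool's axes at that moment, turning the shorter way round; what a row does not reach only later rows make up. Full scale, the value 1, is 20 cm for a shift and 2 pi rad for a turn. A row lasts 1/8 s, in which the tool goes at most 62.5 mm and 10.7 degrees, less where a joint would pass 70% of its speed; a pose out of reach is approached as far as the arm can. A call with a number of a shift or a turn outside -1 to 1 is refused whole. A call with a gripper value outside its range is refused whole. The fingers move at their own pace and stop on an object; the grip force is fixed at half the most. Time passes only in rows, so rows that repeat a pose let the fingers close. It gives the time, the measured TCP pose, the force, the opening and the grip force at its end, in the units of the state.
- get_obs(): the state, without advancing time (a new reading comes with each control period).
- capture(name): name is "scene" or "top" or "wrist"; returns a dict with "frame" (480x640x3 uint8, red, green, blue), "mtx" (3x3 intrinsics, pixels), "extrinsics" (4x4, takes a point from world to camera coordinates); the wrist camera has in their place "tool_from_camera" (4x4, takes a point from camera to tool coordinates, whose origin is the TCP and whose axes are the flange's). Camera axes: x right, y down, z forward; pixel columns grow to the right and rows downward; lengths in mm; the calibration is good to about 2 mm. A picture is of the moment at which its call begins: read the wrist's pose just before it. There is no depth.
- finish_job(): hands the job in; it is judged then, once.
The state is a dict: "time": time; "joints": joint angles; "qvel": joint speeds; "tau": joint torques, N m; "ee_pos": TCP position; "orientation": TCP orientation; "force": force on the tool from outside, world axes, zero at the start; "wrist_torque": the same for the moment, N m; "opening": finger opening in mm; "grip_force": force on a finger pad.
Only numpy, scipy, OpenCV 4.12 (cv2) and the standard library are available. Lean on these libraries where they do the work, as an engineer would, in place of code of your own. Each camera call takes 0.05 s, during which the arm holds its last target. There are 200 camera calls.

TASK

Two capped sample tubes and one open tube without a cap lie at the low front end of the sloping three-lane rack, one in each lane. With the fingertips, push each of the two capped tubes up its own lane, over the spring catch, until it is home against the stop at the back and the catch has sprung up behind it, so that it cannot roll back. Do not lift the tubes out of their lanes; leave the open tube lying at the front, and do not disturb the other things on the desk.

Things in the scene. Friction and masses are not known exactly. Their poses are not given: they have to be found in the camera images.
- rack_bed: Sloping bed of a three-lane tube rack fixed on the desk, 343 mm wide, low front end towards the robot; white cheeks and dividers, grey strips. x runs up the slope (12 degrees), y across the lanes to the left, z square to the bed. Origin on the bed surface (z = 0) at the uphill face of the front lip, mid-width, 22 mm above the desk. A tube left below the catch rolls back to the lip.
- lane_mid (a point): Centre of the middle lane on the bed surface (x = 60, y = 0 mm of rack_bed). Lanes are 109 mm wide, at y = -167.5 to -58.5 (right), -54.5 to 54.5 and 58.5 to 167.5 mm (left); walls 18 mm high. A grey strip (z = 0) fills the right 84 mm of a lane and carries the tube's body; the left 25 mm is a slot 7 mm deep for the cap.
- rack_lip (a point): Middle of the front lip's uphill edge, same point as the origin of rack_bed. Lip 5 mm high, x = -6 to 0 mm, with a 44 mm gap 28 to 72 mm left of each lane's right wall; the bed ends at x = -12 mm. A tube lying at the lip has its centre line at x = 8.8, z = 8.8 mm.
- rack_stop (a point): Middle of the rack on the bed surface, below the face of the black rubber stop pads at the back: x = 124.5 mm of rack_bed. The pads are 15 mm high. A tube that is home between catch and stop has its centre line at x = 112.5 to 115.7 mm, z = 8.8 mm of rack_bed.
- tube_a: Capped sample tube lying across its lane, 105 mm long: body 17.6 mm in diameter, screw cap 24 mm in diameter and 17 mm long at its left end; 16 to 26 g, rolls freely: a slow steady push (2 to 3 cm/s) keeps it at the fingertip, a knock sends it ahead and askew. Origin at the centre of the tube's round bottom end; its z axis runs along the tube to the cap. Which lane it lies in changes.
- tube_b: A second capped sample tube, the same as tube_a, in another lane.
- tube_a_mid (a point): Point on the axis of tube_a, 55 mm from its bottom end: its middle and near its balance point, over the gap between the catch prongs; pushed squarely here it stays square to the lane, pushed near one end it turns.
- tube_b_mid (a point): The same point of tube_b.
- open_tube: Open tube without a cap, 100 mm long, body 17.6 mm in diameter with a narrower threaded neck (15 mm) at its left end; it lies across the third lane and stays there. Origin at the centre of its bottom end, z axis along it to the neck.
- open_tube_mid (a point): Point on the axis of the open tube, 55 mm from its bottom end.
- catch_0 (a joint): Spring catch of the right lane (seen from the robot): two steel prongs 14 mm wide, 40 mm apart (a fingertip fits between), hinged in the bed at x = 77 mm; free end at x = 105 mm, 4.5 mm above the bed. Value in rad: 0 = up, 0.17 = pressed flush, limit 0.24. Weak spring, about 0.3 N. A tube pushed uphill rides over it, rising up to 4.5 mm, and it springs up behind.
- catch_1 (a joint): Spring catch of the middle lane, the same as catch_0.
- catch_2 (a joint): Spring catch of the left lane, the same as catch_0.
- spare_cap: Loose screw cap, 24 mm in diameter and 17 mm high, on the desk in front of the rack (bystander). Origin at the centre of its underside.
- marker: Black marker pen, 136 mm long, 21 mm high, lying loose on the desk in front of the rack (bystander). Origin under its middle.
- swab_pack: Flat packed swab, 190x28x6 mm, loose on the desk to the right (bystander). Origin under its middle.
- standing_tube: Capped sample tube standing upright on the desk behind the rack, 105 mm high (bystander). Origin at its foot.
Things that resemble listed ones, but are neither listed nor needed, are in the scene too. Leave any green or orange look-alike of the tube_b alone. Leave any purple look-alike of the tube_a alone.

How it is judged (in metres and radians):
At the end, for the whole second after the job is handed in: Both capped tubes at rest between catch and stop: centre line 110 to 119 mm up the bed, at most 11.2 mm above it, square to the lane within 0.12 rad, under 20 mm/s; all catches up (below 0.05 rad); open tube on the bed at the front (below 30 mm up it) (x of tube_a_mid in the frame of rack_bed between 0.11 and 0.119 m and z of each of tube_a_mid, tube_b_mid in the frame of rack_bed below 0.0112 m and angle between the z axis of each of tube_a, tube_b and the y axis of rack_bed, either way round below 0.12 rad and linear speed of each of tube_a, tube_b below 0.02 m/s and x of tube_b_mid in the frame of rack_bed between 0.11 and 0.119 m and value of joint each of catch_0, catch_1, catch_2 below 0.05 rad and x of open_tube_mid in the frame of rack_bed below 0.03 m and z of open_tube_mid in the frame of rack_bed below 0.0125 m); the robot touches nothing.
It fails at once if a tube is lifted off the bed (centre more than 22 mm above it; 8.8 mm when it lies on it) (z of any of tube_a_mid, tube_b_mid, open_tube_mid in the frame of rack_bed above 0.022 m).
It fails at once if the open tube is moved by more than 25 mm (distance of open_tube_mid from where it was at the start of the episode above 0.025 m).
It fails at once if the cap, marker, swab pack or standing tube on the desk is moved by more than 25 mm (distance of any of spare_cap, marker, swab_pack, standing_tube from where it was at the start of the episode above 0.025 m).
It fails at once if the standing tube is tipped (angle between standing_tube's own z axis and vertical above 0.4 rad).
It also fails if it takes over 54 s, if anything falls off the work surface, if the arm or the gripper's body presses on something with over 40 N, if the wrist force passes 120 N, or if a joint passes its speed limit or range.

## Working session

There is one attempt and no reset: what is moved stays moved. The work goes in short steps, Python scripts to look and compute and a tool call to move; the robot and the scene stay as the last step left them, time stands still between calls to the robot, and variables do not carry over. Pictures are saved under pics/ and viewed, at most 10 in all, crops included, and the job is handed in when it is done.

Besides the shell and the picture viewer there is one more tool, called by a JSON object that holds its "op" and its "data", one argument or row to a line. step_arm: Moves the arm, as the interface text tells. Its arguments: {"type":"object","properties":{"series":{"type":"array"}},"required":["series"]}

```bash
mkdir -p pics; ls; python3 - <<'E'
from cell import *
import cv2, numpy as np
o=get_obs(); print({k:np.round(v,3).tolist() for k,v in o.items()})
for n in("scene","top"):
    c=capture(n); cv2.imwrite(f"pics/{n}0.png",c["frame"][:,:,::-1]); print(n,np.round(c["mtx"],1).tolist(),np.round(c["extrinsics"],4).tolist())
E
```

```text
pics
{'time': 0.0, 'joints': [-1.44, 0.182, 1.608, -0.0, 1.354, -0.206], 'qvel': [0.0, -0.001, 0.001, -0.001, -0.0, 0.001], 'tau': [0.002, -43.386, -34.185, 0.07, 0.038, -0.0], 'ee_pos': [189.944, -542.164, 237.829], 'orientation': [-3.14, -0.0, 0.337], 'force': [0.394, -0.478, -0.275], 'wrist_torque': [0.022, -0.004, -0.014], 'grip_force': 0.0, 'opening': 88.405}
scene [[438.6, 0.0, 323.9], [0.0, 438.6, 238.7], [0.0, 0.0, 1.0]] [[-0.7706, -0.6373, 0.0011, 420.4137], [-0.3289, 0.3962, -0.8573, 244.3023], [0.5459, -0.661, -0.5149, 752.723], [0.0, 0.0, 0.0, 1.0]]
top [[433.9, 0.0, 314.2], [0.0, 433.9, 237.9], [0.0, 0.0, 1.0]] [[0.0148, -0.9999, 0.0022, 26.9752], [-0.9864, -0.015, -0.1637, 562.7812], [0.1637, 0.0003, -0.9865, 1035.3221], [0.0, 0.0, 0.0, 1.0]]
```

View pics/scene0.png

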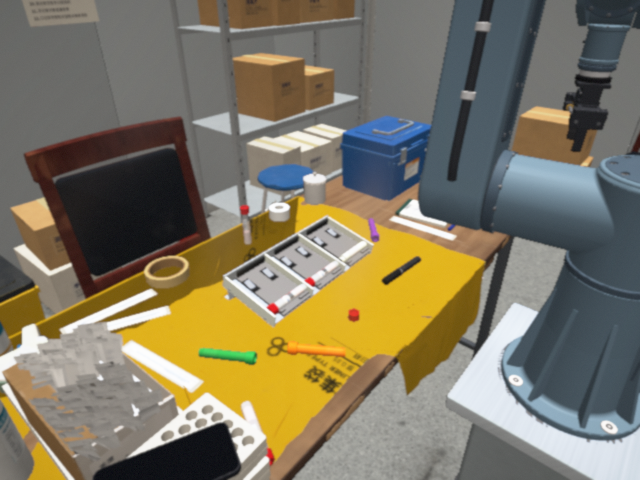

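View pics/top0.png

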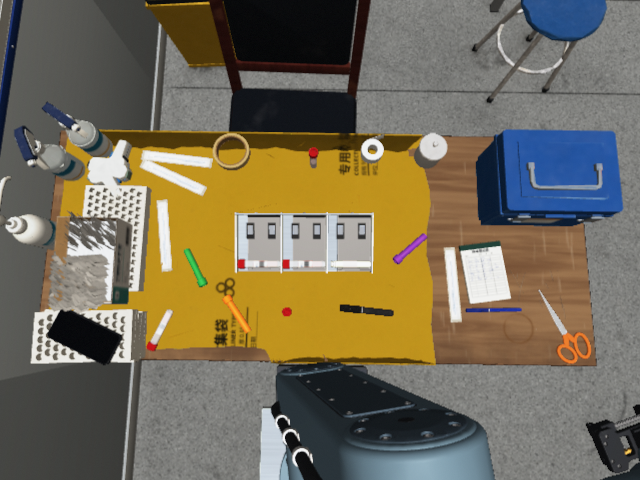

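The scene view shows the rack at about (300,265), with red caps in the left and middle lanes and the open tube in the right lane. In the top view the candidates are:
- capped tubes in the rack with caps at (241,264) and (286,264)
- open tube at (350,264)
- loose red-capped tube at (160,330)
- green one at (195,266), orange at (236,312), purple at (409,248)
- standing tube at (313,155)

I choose the two red-capped tubes in the left and middle lanes and will check them in a close crop.

```bash
python3 - <<'E'
import cv2
im=cv2.imread("pics/top0.png")[200:285,225:385]
cv2.imwrite("pics/crop0.png",cv2.resize(im,None,fx=5,fy=5,interpolation=cv2.INTER_CUBIC))
E
```

```text
(no output)
```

View pics/crop0.png

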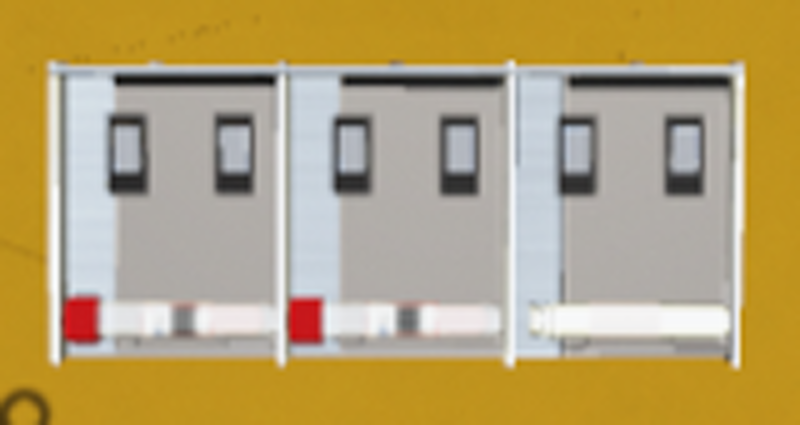

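The crop confirms red-capped tubes in the left and middle lanes, with caps at crop (80,320) and (305,320). The neck-ended open tube is in the right lane at crop (540,320). The front wall ends are near crop y=363, and the bottom edge of the stop pads is near crop y=86.

```bash
cat > h.py <<'E'
from cell import *
import cv2, numpy as np
S,Cc=np.sin(np.radians(12)),np.cos(np.radians(12))
def ray(uv,K,E,z):
    R,t=E[:3,:3],E[:3,3]; C=-R.T@t
    d=R.T@np.linalg.solve(K,[uv[0],uv[1],1.]); return C+d*(z-C[2])/d[2]
def wz(x,z): return 22+x*S+z*Cc      # world height of a rack point
E
python3 - <<'E'
from h import *
c=capture("top"); K,E=np.array(c["mtx"]),np.array(c["extrinsics"])
f=lambda x,y:((x+.5)/5-.5+225,(y+.5)/5-.5+200)
for n,x,z,p in [("front",-12,18,[(55,363),(281,363),(510,365),(736,366)]),("pad",124.5,0,[(114,85),(275,86),(342,86),(503,87),(570,86),(728,87)]),
  ("prongfree",105,4.5,[(128,124),(235,124),(352,124),(460,124),(578,124),(685,124)]),("stripL",60,0,[(117,230),(341,230),(563,230)]),("tubetop",8.8-8.8*S,17.6,[(200,320),(430,320),(640,320)]),("cap",8.8,20,[(80,320),(305,320)])]:
    for q in p: print(n,np.round(ray(f(*q),K,E,wz(x,z)),1))
im=c["frame"].astype(int); m=((im[...,0]>140)&(im[...,1]<60)&(im[...,2]<60)).astype(np.uint8)
print(np.round(cv2.connectedComponentsWithStats(m)[3],1),cv2.connectedComponentsWithStats(m)[2][:,4])
E
```

```text
front [474.6 229.2  37.1]
front [476.3 117.1  37.1]
front [477.    3.4  37.1]
front [ 478.2 -108.7   37.1]
pad [613.7 203.8  47.9]
pad [614.4 123.1  47.9]
pad [614.9  89.5  47.9]
pad [615.6   8.7  47.9]
pad [616.6 -24.9  47.9]
pad [ 617.3 -104.3   47.9]
prongfree [593.8 196.   48.2]
prongfree [594.6 142.5  48.2]
prongfree [595.5  84.   48.2]
prongfree [596.3  30.   48.2]
prongfree [597.2 -29.   48.2]
prongfree [598.  -82.6  48.2]
stripL [542.1 201.5  34.5]
stripL [543.8  89.   34.5]
stripL [545.5 -22.6  34.5]
tubetop [496.7 157.6  40.7]
tubetop [498.5  43.5  40.7]
tubetop [500.  -60.8  40.7]
cap [495.6 216.6  43.4]
cap [497.2 105.3  43.4]
[[319.6 239.5]
 [313.1 151.3]
 [240.5 263.5]
 [285.5 263.5]
 [286.3 311.5]
 [150.9 346.5]] [306921     68     48     48     59     56]
```

Rack pose: origin about (493, 59, 22), yaw about 0.012. I'm moving to the hover pose in stages, shutting the hand and squaring it to the rack on the way.

{"op": "step_arm", "data": {
  "series": [
    {"hand": 0, "delta_pos": [0.17, -0.196, 0], "roll": 0.02},
    {"hand": 0, "delta_pos": [0.34, -0.392, 0], "roll": 0.04},
    {"hand": 0, "delta_pos": [0.51, -0.588, 0], "roll": 0.0517},
    {"hand": 0, "delta_pos": [0.68, -0.784, 0], "roll": 0.0517},
    {"hand": 0, "delta_pos": [0.85, -0.98, 0], "roll": 0.0517},
    {"hand": 0, "delta_pos": [0.85, -0.98, 0], "roll": 0.0517},
    {"hand": 0, "delta_pos": [0.85, -0.98, 0], "roll": 0.0517}
  ]
}}

```text
time: 1.02
ee_pos: [285.8, -302.0, 238.9]
orientation: [3.141, -0.0, 0.013]
force: [0.2, -1.4, 0.5]
opening: 20.3
grip_force: 0.0
```

{"op": "step_arm", "data": {
  "series": [
    {"hand": 0, "delta_pos": [0.1, -0.24, 0], "roll": 0},
    {"hand": 0, "delta_pos": [0.2, -0.49, 0], "roll": 0},
    {"hand": 0, "delta_pos": [0.3, -0.74, 0], "roll": 0},
    {"hand": 0, "delta_pos": [0.4, -0.98, 0], "roll": 0},
    {"hand": 0, "delta_pos": [0.4, -0.98, 0], "roll": 0}
  ]
}}

```text
time: 1.65
ee_pos: [364.2, -103.0, 238.7]
orientation: [-3.141, -0.0, 0.016]
force: [0.3, -1.5, -0.0]
opening: 0.6
grip_force: 0.0
```

{"op": "step_arm", "data": {
  "series": [
    {"hand": 0, "delta_pos": [0.1, -0.22, 0.05], "roll": 0},
    {"hand": 0, "delta_pos": [0.2, -0.44, 0.1], "roll": 0},
    {"hand": 0, "delta_pos": [0.32, -0.66, 0.2], "roll": 0},
    {"hand": 0, "delta_pos": [0.32, -0.86, 0.3], "roll": 0},
    {"hand": 0, "delta_pos": [0.32, -0.86, 0.3], "roll": 0},
    {"hand": 0, "delta_pos": [0.32, -0.86, 0.3], "roll": 0}
  ]
}}

```text
time: 2.4
ee_pos: [426.0, 66.4, 178.9]
orientation: [3.141, 0.0, 0.01]
force: [0.3, -0.1, -0.4]
opening: 0.1
grip_force: 0.0
```

```bash
python3 - <<'E'
from h import *
o=get_obs(); c=capture("wrist"); cv2.imwrite("pics/wrist1.png",c["frame"][:,:,::-1])
np.savez("w1.npz",K=c["mtx"],T=c["tool_from_camera"],p=o["ee_pos"],o=o["orientation"])
print(o["time"],o["ee_pos"],o["orientation"],o["opening"],np.round(c["tool_from_camera"],3),np.round(c["mtx"],1),globals().get("hold_point_z"))
E
```

```text
2.4 [425.97771401  66.37441974 178.85235107] [3.14087873e+00 8.88053845e-05 1.04754025e-02] 0.11574131442786302 [[ 1.0000e-03 -9.5400e-01 -2.9900e-01  7.8539e+01]
 [ 1.0000e+00  1.0000e-03 -1.0000e-03  1.6350e+00]
 [ 1.0000e-03 -2.9900e-01  9.5400e-01 -1.4627e+02]
 [ 0.0000e+00  0.0000e+00  0.0000e+00  1.0000e+00]] [[349.6   0.  323.6]
 [  0.  349.6 237.2]
 [  0.    0.    1. ]] -18.700000000000003
```

View pics/wrist1.png

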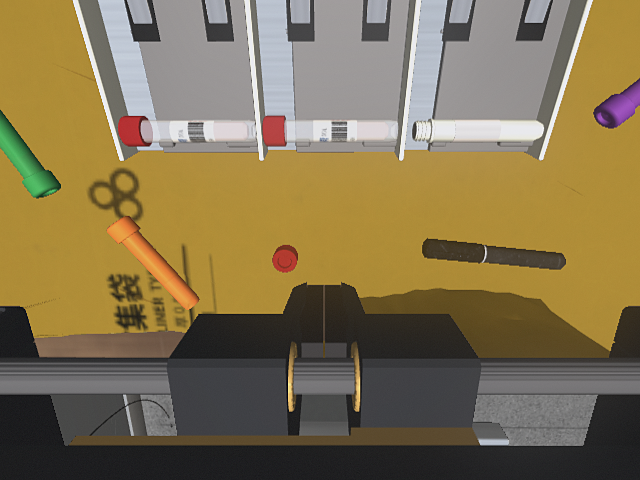

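The wrist view shows the wall ends at (122,159), (261,159), (402,159) and (542,159). The caps are at (135,130) and (274,130), the open tube at (480,131), and the shut fingertip at (324,285). I'll cross-check the rack pose with these.

```bash
python3 - <<'E'
from h import *
from scipy.spatial.transform import Rotation as Ro
w=np.load("w1.npz"); K,T=w["K"],w["T"]
W=np.eye(4); W[:3,:3]=Ro.from_euler("xyz",w["o"]).as_matrix(); W[:3,3]=w["p"]
E=np.linalg.inv(W@T)
for n,x,z,p in [("front",-12,18,[(122,159),(261,159),(402,159),(542,159)]),("hingeslot",72,0,[(134,41),(158,40),(208,40),(232,40),(290,40),(314,40),(364,40),(388,40)]),("tubeaxis",8.8,8.8,[(148,131),(255,131),(287,131),(398,131),(412,131),(545,131)]),("capaxis",8.8,8.8,[(121,130),(148,130),(263,130),(287,130)]),("desk cap",0,0,[(285,258)])]:
    for q in p: print(n,np.round(ray(q,K,E,wz(x,z) if n!="desk cap" else 17),1))
im=cv2.imread("pics/wrist1.png").astype(int); m=((im[...,2]>140)&(im[...,1]<70)&(im[...,0]<70)).astype(np.uint8)
print(cv2.connectedComponentsWithStats(m)[2])
E
```

```text
front [478.4 228.   37.1]
front [479.7 115.9  37.1]
front [481.    2.2  37.1]
front [ 482.3 -110.8   37.1]
hingeslot [563.6 205.6  37. ]
hingeslot [564.4 187.9  37. ]
hingeslot [564.8 151.2  37. ]
hingeslot [565.  133.6  37. ]
hingeslot [565.5  91.   37. ]
hingeslot [565.7  73.4  37. ]
hingeslot [566.1  36.7  37. ]
hingeslot [566.3  19.1  37. ]
tubeaxis [500.3 206.3  32.4]
tubeaxis [501.2 120.6  32.4]
tubeaxis [501.5  95.   32.4]
tubeaxis [502.5   6.1  32.4]
tubeaxis [502.6  -5.1  32.4]
tubeaxis [ 503.9 -111.7   32.4]
capaxis [500.8 227.8  32.4]
capaxis [501.  206.2  32.4]
capaxis [502.1 114.2  32.4]
capaxis [502.3  94.9  32.4]
desk cap [386.9 100.7  17. ]
[[     0      0    640    480 305696]
 [   118    117     26     28    564]
 [   263    116     22     29    536]
 [   272    250     25     22    404]]
```

The two views agree within about 2 mm, with x0 about 494. The middle-lane tube's middle is at y ≈ 61 and the left-lane tube's at y ≈ 175. I'm descending in front of the middle lane.

{"op": "step_arm", "data": {
  "series": [
    {"hand": 0, "delta_pos": [0.1, 0.02, 0.2], "roll": 0},
    {"hand": 0, "delta_pos": [0.195, 0.042, 0.45], "roll": 0},
    {"hand": 0, "delta_pos": [0.195, 0.042, 0.65], "roll": 0},
    {"hand": 0, "delta_pos": [0.195, 0.042, 0.756], "roll": 0},
    {"hand": 0, "delta_pos": [0.195, 0.042, 0.756], "roll": 0},
    {"hand": 0, "delta_pos": [0.195, 0.042, 0.756], "roll": 0},
    {"hand": 0, "delta_pos": [0.195, 0.042, 0.756], "roll": 0}
  ]
}}

```text
time: 3.32
ee_pos: [465.8, 59.7, 29.0]
orientation: [3.141, -0.003, 0.011]
force: [-0.5, -0.6, -0.4]
opening: 0.2
grip_force: 0.0
```

```bash
python3 - <<'E'
from h import *
o=get_obs(); c=capture("wrist"); cv2.imwrite("pics/wrist2.png",c["frame"][:,:,::-1])
print(o["time"],o["ee_pos"],o["orientation"],o["force"])
E
```

```text
3.325 [465.77707026  59.67593199  29.0292088 ] [ 3.14116226e+00 -2.98847355e-03  1.13934296e-02] [-0.48690642 -0.56576431 -0.39051759]
```

View pics/wrist2.png

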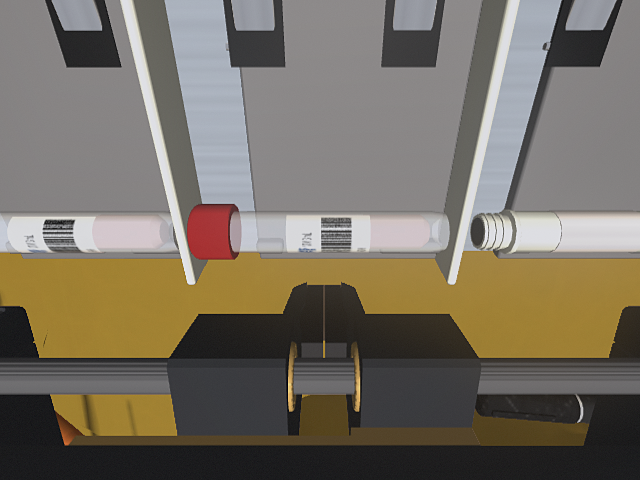

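The fingertip at (324,285) stands square in front of the middle tube, whose middle is near (315,232), and in line with the prong gap at (333,30). I'm starting the slow push up the slope.

{"op": "step_arm", "data": {
  "series": [
    {"hand": 0, "delta_pos": [0.03, 0, 0.007], "roll": 0},
    {"hand": 0, "delta_pos": [0.055, 0, 0.007], "roll": 0},
    {"hand": 0, "delta_pos": [0.07, 0, 0.007], "roll": 0},
    {"hand": 0, "delta_pos": [0.085, 0, 0.007], "roll": 0},
    {"hand": 0, "delta_pos": [0.1, 0, 0.004], "roll": 0},
    {"hand": 0, "delta_pos": [0.115, 0, 0.001], "roll": 0},
    {"hand": 0, "delta_pos": [0.13, 0, -0.002], "roll": 0},
    {"hand": 0, "delta_pos": [0.145, 0, -0.005], "roll": 0},
    {"hand": 0, "delta_pos": [0.16, 0, -0.008], "roll": 0},
    {"hand": 0, "delta_pos": [0.175, 0, -0.012], "roll": 0},
    {"hand": 0, "delta_pos": [0.19, 0, -0.015], "roll": 0},
    {"hand": 0, "delta_pos": [0.205, 0, -0.018], "roll": 0},
    {"hand": 0, "delta_pos": [0.22, 0, -0.021], "roll": 0},
    {"hand": 0, "delta_pos": [0.235, 0, -0.024], "roll": 0},
    {"hand": 0, "delta_pos": [0.25, 0, -0.028], "roll": 0},
    {"hand": 0, "delta_pos": [0.265, 0, -0.031], "roll": 0},
    {"hand": 0, "delta_pos": [0.28, 0, -0.034], "roll": 0}
  ]
}}

```text
time: 5.5
ee_pos: [520.6, 60.9, 34.4]
orientation: [-3.142, 0.0, 0.012]
force: [0.1, 0.7, 0.8]
opening: 0.4
grip_force: 0.3
```

```bash
python3 - <<'E'
from h import *
o=get_obs(); c=capture("wrist"); cv2.imwrite("pics/wrist3.png",c["frame"][:,:,::-1])
print(o["time"],o["ee_pos"],o["orientation"],o["force"])
E
```

```text
5.5 [520.58902414  60.8888774   34.37198014] [-3.14158900e+00  3.72945581e-06  1.19236176e-02] [0.0991153  0.65513639 0.75412218]
```

View pics/wrist3.png

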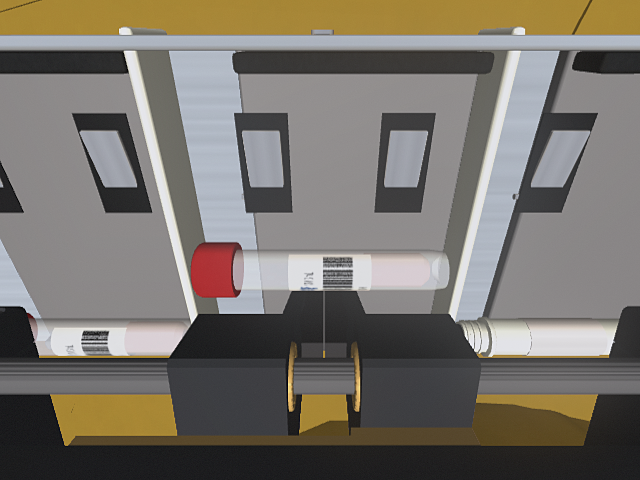

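The middle tube is square against the fingertip at (320,270), and the gap between the prongs is ahead at (333,160). I'm continuing up over the catch.

{"op": "step_arm", "data": {
  "series": [
    {"hand": 0, "delta_pos": [0.015, 0, -0.003], "roll": 0},
    {"hand": 0, "delta_pos": [0.03, 0, -0.006], "roll": 0},
    {"hand": 0, "delta_pos": [0.045, 0.002, -0.01], "roll": 0},
    {"hand": 0, "delta_pos": [0.06, 0.002, -0.013], "roll": 0},
    {"hand": 0, "delta_pos": [0.075, 0.004, -0.016], "roll": 0},
    {"hand": 0, "delta_pos": [0.09, 0.004, -0.019], "roll": 0},
    {"hand": 0, "delta_pos": [0.105, 0.004, -0.022], "roll": 0},
    {"hand": 0, "delta_pos": [0.12, 0.005, -0.026], "roll": 0},
    {"hand": 0, "delta_pos": [0.135, 0.005, -0.029], "roll": 0},
    {"hand": 0, "delta_pos": [0.15, 0.005, -0.032], "roll": 0},
    {"hand": 0, "delta_pos": [0.165, 0.005, -0.035], "roll": 0},
    {"hand": 0, "delta_pos": [0.18, 0.005, -0.038], "roll": 0},
    {"hand": 0, "delta_pos": [0.195, 0.005, -0.041], "roll": 0},
    {"hand": 0, "delta_pos": [0.21, 0.005, -0.045], "roll": 0},
    {"hand": 0, "delta_pos": [0.225, 0.005, -0.048], "roll": 0},
    {"hand": 0, "delta_pos": [0.24, 0.005, -0.051], "roll": 0},
    {"hand": 0, "delta_pos": [0.255, 0.005, -0.054], "roll": 0},
    {"hand": 0, "delta_pos": [0.27, 0.005, -0.057], "roll": 0},
    {"hand": 0, "delta_pos": [0.285, 0.005, -0.061], "roll": 0},
    {"hand": 0, "delta_pos": [0.3, 0.005, -0.064], "roll": 0}
  ]
}}

```text
time: 8.05
ee_pos: [580.7, 60.6, 47.2]
orientation: [3.142, -0.0, 0.012]
force: [-0.4, 0.3, 0.7]
opening: -0.1
grip_force: 0.0
```

```bash
python3 - <<'E'
from h import *
o=get_obs(); c=capture("wrist"); cv2.imwrite("pics/wrist4.png",c["frame"][:,:,::-1])
print(o["time"],o["ee_pos"],o["orientation"],o["force"])
E
```

```text
8.05 [580.70019261  60.6064892   47.17787528] [ 3.14158703e+00 -2.12328052e-04  1.19458462e-02] [-0.38394934  0.28582594  0.70138471]
```

View pics/wrist4.png

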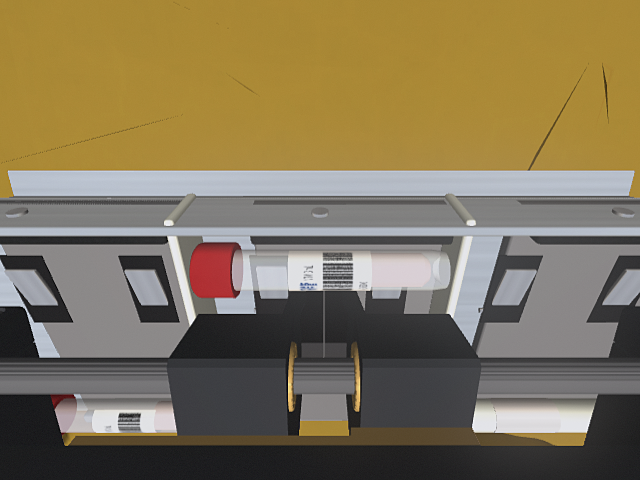

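The tube, at (320,270), is riding on the catch just short of the pads. I'm finishing gently.

{"op": "step_arm", "data": {
  "series": [
    {"hand": 0, "delta_pos": [0.01, 0, -0.002], "roll": 0},
    {"hand": 0, "delta_pos": [0.02, 0, -0.004], "roll": 0},
    {"hand": 0, "delta_pos": [0.03, 0, -0.006], "roll": 0},
    {"hand": 0, "delta_pos": [0.035, 0, -0.007], "roll": 0},
    {"hand": 0, "delta_pos": [0.035, 0, -0.007], "roll": 0}
  ]
}}

```text
time: 8.72
ee_pos: [587.4, 60.7, 48.5]
orientation: [-3.142, 0.0, 0.012]
force: [1.0, 0.6, 0.1]
opening: 0.3
grip_force: 0.1
```

```bash
python3 - <<'E'
from h import *
o=get_obs(); c=capture("wrist"); cv2.imwrite("pics/wrist5.png",c["frame"][:,:,::-1])
print(o["time"],o["ee_pos"],o["force"])
for f in("wrist4","wrist5"):
    im=cv2.imread(f"pics/{f}.png").astype(int); m=((im[...,2]>120)&(im[...,1]<70)&(im[...,0]<70)).astype(np.uint8)
    print(cv2.connectedComponentsWithStats(m)[2][1:])
E
```

```text
8.725 [587.40054771  60.71205155  48.50605085] [1.00195916 0.61283212 0.12648837]
[[ 190  246   45   52 2024]
 [  53  401    1    4    4]]
[[ 191  252   44   46 1786]
 [  55  410    3    6   11]]
```

{"op": "step_arm", "data": {
  "series": [
    {"hand": 0, "delta_pos": [0.005, 0, -0.001], "roll": 0},
    {"hand": 0, "delta_pos": [0.01, 0, -0.002], "roll": 0},
    {"hand": 0, "delta_pos": [0.01, 0, -0.002], "roll": 0}
  ]
}}

```text
time: 9.15
ee_pos: [587.7, 60.7, 48.4]
orientation: [-3.142, 0.004, 0.012]
force: [-6.7, -1.3, 3.3]
opening: 0.7
grip_force: 3.4
```

```bash
python3 - <<'E'
from h import *
o=get_obs(); c=capture("wrist"); cv2.imwrite("pics/wrist6.png",c["frame"][:,:,::-1])
print(o["time"],o["ee_pos"],o["force"])
im=c["frame"].astype(int); m=((im[...,0]>120)&(im[...,1]<70)&(im[...,2]<70)).astype(np.uint8)
print(cv2.connectedComponentsWithStats(m)[2][1:])
E
```

```text
9.15 [587.65975495  60.73343012  48.39979162] [-6.69919248 -1.2898511   3.26198078]
[[ 191  253   45   45 1774]
 [  55  409    3    7   13]]
```

View pics/wrist6.png

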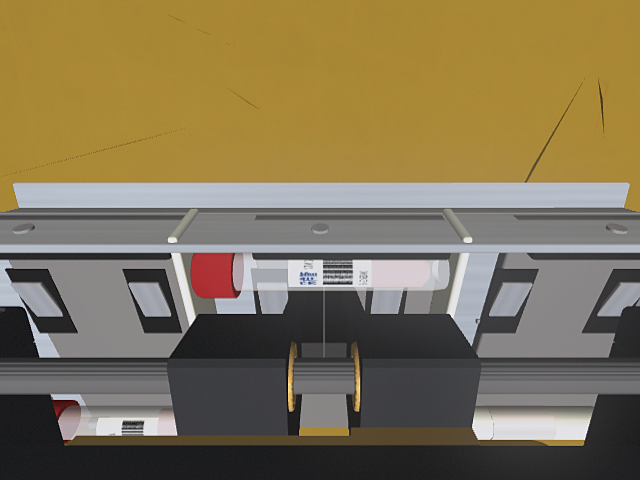

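The push met the stop: -6.7 N along x at TCP x = 587.7, with the tube at (320,272) lying square against the pads. I'm backing off, lifting, and going to the front of the left lane.

{"op": "step_arm", "data": {
  "series": [
    {"hand": 0, "delta_pos": [-0.03, 0, 0], "roll": 0},
    {"hand": 0, "delta_pos": [-0.12, 0, 0], "roll": 0},
    {"hand": 0, "delta_pos": [-0.2, 0, -0.2], "roll": 0},
    {"hand": 0, "delta_pos": [-0.35, -0.1, -0.3], "roll": 0},
    {"hand": 0, "delta_pos": [-0.5, -0.3, -0.3], "roll": 0},
    {"hand": 0, "delta_pos": [-0.61, -0.5, -0.25], "roll": 0},
    {"hand": 0, "delta_pos": [-0.61, -0.563, -0.1], "roll": 0},
    {"hand": 0, "delta_pos": [-0.61, -0.563, 0.05], "roll": 0},
    {"hand": 0, "delta_pos": [-0.61, -0.563, 0.106], "roll": 0},
    {"hand": 0, "delta_pos": [-0.61, -0.563, 0.106], "roll": 0},
    {"hand": 0, "delta_pos": [-0.61, -0.563, 0.106], "roll": 0},
    {"hand": 0, "delta_pos": [-0.61, -0.563, 0.106], "roll": 0}
  ]
}}

```text
time: 10.7
ee_pos: [467.1, 171.8, 28.8]
orientation: [-3.141, -0.002, 0.012]
force: [0.4, 0.4, -0.3]
opening: 0.6
grip_force: 0.0
```

```bash
python3 - <<'E'
from h import *
o=get_obs(); c=capture("wrist"); t=capture("top")["frame"][200:285,225:385,::-1]
im=np.vstack([cv2.resize(c["frame"][:300,:,::-1],(600,281)),cv2.resize(t,(600,319),interpolation=cv2.INTER_CUBIC)]); cv2.imwrite("pics/w7.png",im)
print(o["time"],o["ee_pos"],o["orientation"],o["force"])
E
```

```text
10.7 [467.05655404 171.79216392  28.75652408] [-3.14135533e+00 -2.07631460e-03  1.15763655e-02] [ 0.43228781  0.38524883 -0.28805277]
```

View pics/w7.png

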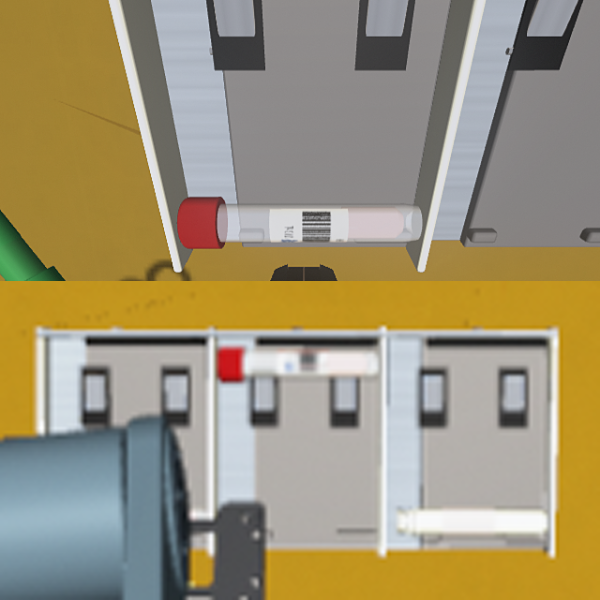

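The middle tube is home behind its catch at (297,362) in the lower half of the picture, and the open tube is still at the front at (470,522). The finger at (304,272) faces the left tube's middle. I'm repeating the same push.

{"op": "step_arm", "data": {
  "series": [
    {"hand": 0, "delta_pos": [0.03, 0, 0.006], "roll": 0},
    {"hand": 0, "delta_pos": [0.052, 0, 0.006], "roll": 0},
    {"hand": 0, "delta_pos": [0.065, 0, 0.006], "roll": 0},
    {"hand": 0, "delta_pos": [0.08, 0, 0.006], "roll": 0},
    {"hand": 0, "delta_pos": [0.095, 0, 0.003], "roll": 0},
    {"hand": 0, "delta_pos": [0.11, 0, 0], "roll": 0},
    {"hand": 0, "delta_pos": [0.125, 0, -0.003], "roll": 0},
    {"hand": 0, "delta_pos": [0.14, 0, -0.006], "roll": 0},
    {"hand": 0, "delta_pos": [0.155, 0, -0.009], "roll": 0},
    {"hand": 0, "delta_pos": [0.17, 0, -0.012], "roll": 0},
    {"hand": 0, "delta_pos": [0.185, 0, -0.015], "roll": 0},
    {"hand": 0, "delta_pos": [0.2, 0, -0.018], "roll": 0},
    {"hand": 0, "delta_pos": [0.215, 0, -0.021], "roll": 0},
    {"hand": 0, "delta_pos": [0.23, 0, -0.025], "roll": 0},
    {"hand": 0, "delta_pos": [0.245, 0, -0.028], "roll": 0},
    {"hand": 0, "delta_pos": [0.26, 0, -0.031], "roll": 0},
    {"hand": 0, "delta_pos": [0.275, 0, -0.034], "roll": 0}
  ]
}}

```text
time: 12.92
ee_pos: [521.2, 172.5, 34.6]
orientation: [3.142, 0.0, 0.012]
force: [-1.2, 0.3, 1.6]
opening: 0.7
grip_force: 0.4
```

```bash
python3 - <<'E'
from h import *
o=get_obs(); c=capture("wrist"); cv2.imwrite("pics/wrist8.png",c["frame"][:,:,::-1])
print(o["time"],o["ee_pos"],o["force"])
for im in(cv2.imread("pics/wrist3.png")[:,:,::-1],c["frame"]):
    im=im.astype(int); m=((im[...,0]>120)&(im[...,1]<70)&(im[...,2]<70)).astype(np.uint8)
    print(cv2.connectedComponentsWithStats(m)[2][1:])
E
```

```text
12.925 [521.23356639 172.52905602  34.55241523] [-1.16543276  0.33987877  1.56076888]
[[ 191  246   45   52 2006]]
[[ 502   80   65   72 3791]
 [ 504  118    1    1    1]
 [ 497  133    1    3    3]
 [ 190  246   45   52 2006]]
```

The left tube's cap sits at the same pixel box as the middle tube's did, so it is square at the fingertip. I'm continuing.

{"op": "step_arm", "data": {
  "series": [
    {"hand": 0, "delta_pos": [0.015, 0, -0.003], "roll": 0},
    {"hand": 0, "delta_pos": [0.03, 0, -0.006], "roll": 0},
    {"hand": 0, "delta_pos": [0.045, 0.002, -0.01], "roll": 0},
    {"hand": 0, "delta_pos": [0.06, 0.002, -0.013], "roll": 0},
    {"hand": 0, "delta_pos": [0.075, 0.004, -0.016], "roll": 0},
    {"hand": 0, "delta_pos": [0.09, 0.004, -0.019], "roll": 0},
    {"hand": 0, "delta_pos": [0.105, 0.004, -0.022], "roll": 0},
    {"hand": 0, "delta_pos": [0.12, 0.005, -0.026], "roll": 0},
    {"hand": 0, "delta_pos": [0.135, 0.005, -0.029], "roll": 0},
    {"hand": 0, "delta_pos": [0.15, 0.005, -0.032], "roll": 0},
    {"hand": 0, "delta_pos": [0.165, 0.005, -0.035], "roll": 0},
    {"hand": 0, "delta_pos": [0.18, 0.005, -0.038], "roll": 0},
    {"hand": 0, "delta_pos": [0.195, 0.005, -0.041], "roll": 0},
    {"hand": 0, "delta_pos": [0.21, 0.005, -0.045], "roll": 0},
    {"hand": 0, "delta_pos": [0.225, 0.005, -0.048], "roll": 0},
    {"hand": 0, "delta_pos": [0.24, 0.005, -0.051], "roll": 0},
    {"hand": 0, "delta_pos": [0.255, 0.005, -0.054], "roll": 0},
    {"hand": 0, "delta_pos": [0.27, 0.005, -0.057], "roll": 0},
    {"hand": 0, "delta_pos": [0.285, 0.005, -0.061], "roll": 0},
    {"hand": 0, "delta_pos": [0.295, 0.005, -0.063], "roll": 0}
  ]
}}

```text
time: 15.48
ee_pos: [580.5, 172.2, 47.2]
orientation: [-3.142, -0.0, 0.012]
force: [-0.5, -0.4, -0.2]
opening: 0.5
grip_force: 0.0
```

{"op": "step_arm", "data": {
  "series": [
    {"hand": 0, "delta_pos": [0.01, 0, -0.002], "roll": 0},
    {"hand": 0, "delta_pos": [0.02, 0, -0.004], "roll": 0},
    {"hand": 0, "delta_pos": [0.025, 0, -0.005], "roll": 0},
    {"hand": 0, "delta_pos": [0.03, 0, -0.006], "roll": 0},
    {"hand": 0, "delta_pos": [0.03, 0, -0.006], "roll": 0}
  ]
}}

```text
time: 16.1
ee_pos: [586.1, 172.3, 48.3]
orientation: [-3.142, 0.0, 0.012]
force: [-0.4, -0.2, 1.2]
opening: 0.6
grip_force: 0.2
```

{"op": "step_arm", "data": {
  "series": [
    {"hand": 0, "delta_pos": [0.005, 0, -0.001], "roll": 0},
    {"hand": 0, "delta_pos": [0.008, 0, -0.002], "roll": 0},
    {"hand": 0, "delta_pos": [0.008, 0, -0.002], "roll": 0}
  ]
}}

```text
time: 16.48
ee_pos: [586.3, 172.3, 48.3]
orientation: [3.141, 0.003, 0.012]
force: [-5.1, -0.6, 3.2]
opening: 0.7
grip_force: 2.8
```

The stop gave -5.1 N at x = 586.3, as expected. I'm backing off and lifting clear.

{"op": "step_arm", "data": {
  "series": [
    {"hand": 0, "delta_pos": [-0.03, 0, 0], "roll": 0},
    {"hand": 0, "delta_pos": [-0.12, 0, 0], "roll": 0},
    {"hand": 0, "delta_pos": [-0.2, 0, -0.2], "roll": 0},
    {"hand": 0, "delta_pos": [-0.4, 0, -0.4], "roll": 0},
    {"hand": 0, "delta_pos": [-0.6, 0, -0.6], "roll": 0},
    {"hand": 0, "delta_pos": [-0.85, 0.2, -0.8], "roll": 0},
    {"hand": 0, "delta_pos": [-1, 0.5, -0.8], "roll": 0},
    {"hand": 0, "delta_pos": [-1, 0.5, -0.8], "roll": 0},
    {"hand": 0, "delta_pos": [-1, 0.5, -0.8], "roll": 0},
    {"hand": 0, "delta_pos": [-1, 0.5, -0.8], "roll": 0}
  ]
}}

```text
time: 17.73
ee_pos: [389.5, 70.5, 208.6]
orientation: [-3.141, -0.0, 0.012]
force: [-0.3, -0.5, -0.0]
opening: 0.8
grip_force: 0.0
```

```bash
python3 - <<'E'
from h import *
o=get_obs(); t=capture("top")["frame"][200:285,225:385,::-1]; s=capture("wrist")["frame"][:200,:,::-1]
cv2.imwrite("pics/end.png",np.vstack([cv2.resize(t,(640,340),interpolation=cv2.INTER_CUBIC),s]))
print(o["time"],o["ee_pos"],o["force"])
E
```

```text
17.725 [389.52539487  70.48470711 208.63832124] [-0.28807822 -0.53696194 -0.00503578]
```

View pics/end.png

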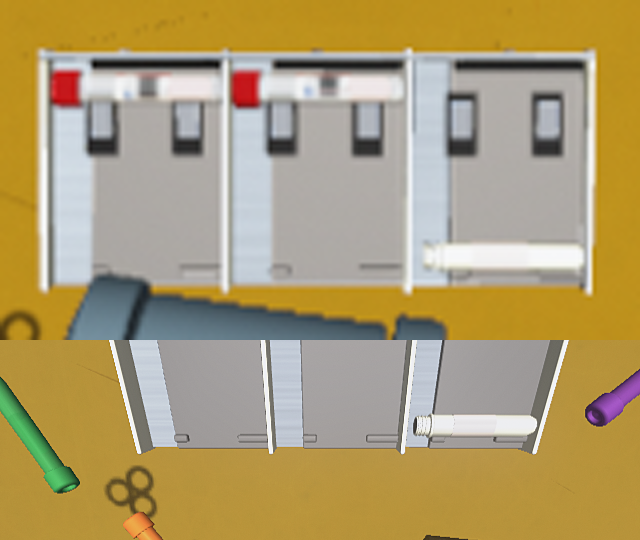

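The top view shows both capped tubes square at the pads, at (140,87) and (320,87), with their catches behind them. The open tube is still at the front at (505,257), and the arm is clear.

```bash
python3 -c "
from cell import *
print(finish_job())"
```

```text
the job is handed in; nothing more can be done
None
```

I pushed the capped tubes in the left and middle lanes home behind their catches, left the open tube at the front, and handed the job in at about 18 s; the hand-in returned no verdict.

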